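Make up a weight of reed brass on a spring scale

TASK

Bring the needle of the spring scale to rest inside the green band by choosing which tins of reed brass stand on its steel pan: slide tins from the near wooden deck onto the pan, and slide any that spoil the weight on over the far side onto the lower wooden shelf. The tins look alike but weigh differently, so try them and watch the needle; their lids are loose, so slide them and never lift or tip them over. At the end every tin must stand flat, wholly on the deck, the pan or the shelf, with the other things on the bench left where they are.

Things in the scene. Friction and masses are not known exactly. Their poses are not given: they have to be found in the camera images.
- scale: fixed spring scale; origin on the bench under the pan's centre; x points from the near deck across the pan to the far shelf, y left along them, z up. Four lanes for tins run along x at y = -135, -45, 45 and 135 mm. A dial stands beyond the right end (y = -275 mm, top edge 114 mm above the bench)
- deck (a point): centre of the top of the near plywood loading deck: 140 mm along the scale's x, 380 mm along y, fixed, 80 mm above the bench (scale x from -199 to -59 mm); thin white lines painted on it part the four lanes
- pan_top (a point): centre of the top of the steel pan, 110 mm along the scale's x (-55 to 55 mm), 370 mm along y, 6 mm thick. Level with the deck when empty; it stays level and sinks 3 mm for each 150 g on it, wherever they stand, at most 32 mm
- shelf (a point): centre of the top of the far, lower wooden shelf: 128 mm along the scale's x (59 to 187 mm), 380 mm along y, fixed, 46 mm above the bench; a stop rail at its far edge stands 22 mm above it
- needle (a joint): angle (rad) of the dial's red needle, 63 mm long: 0 with the pan empty, pointing to the scale's +y; grows clockwise seen from above by pi/10 = 0.314 per 150 g, one black tick each. The green band is centred on the sixth tick, pi/2 = 1.571 (750 g), pointing to the scale's +x, and reaches 0.126 to either side
- dial (a point): centre of the white dial face (diameter 148 mm) at the needle's pivot, 82 mm above the bench; the face leans 20 degrees towards the scale's +x
- tin_a: closed blue tin, brass-coloured lid, blank paper label, 84 long (own x) x 72 wide (own y) x 50 mm high; origin at the centre of its underside, z up. The four look alike but weigh about 150, 300, 450 and 600 g (within 6 %), which is which unknown. All start on the deck, each in its own lane with its length along the scale's x
- tin_b: closed blue tin, brass-coloured lid, blank paper label, 84 long (own x) x 72 wide (own y) x 50 mm high; origin at the centre of its underside, z up. The four look alike but weigh about 150, 300, 450 and 600 g (within 6 %), which is which unknown. All start on the deck, each in its own lane with its length along the scale's x
- tin_c: closed blue tin, brass-coloured lid, blank paper label, 84 long (own x) x 72 wide (own y) x 50 mm high; origin at the centre of its underside, z up. The four look alike but weigh about 150, 300, 450 and 600 g (within 6 %), which is which unknown. All start on the deck, each in its own lane with its length along the scale's x
- tin_d: closed blue tin, brass-coloured lid, blank paper label, 84 long (own x) x 72 wide (own y) x 50 mm high; origin at the centre of its underside, z up. The four look alike but weigh about 150, 300, 450 and 600 g (within 6 %), which is which unknown. All start on the deck, each in its own lane with its length along the scale's x
- concertina: bystander: six-sided concertina standing on its end, 124 mm across, 94 mm high; origin at the centre of its underside
- glue: bystander: yellow glue bottle with an orange cap, 56 mm diameter, 140 mm high; origin at the centre of its underside
- mug: bystander: blue mug, 80 mm diameter, 90 mm high; origin at the centre of its underside
- driver: bystander: screwdriver with a green handle lying on the bench, 200 mm long along its x; origin under its middle
Not all that is in view belongs to the job. Leave any black or pink look-alike of the tin_a alone.

How it is judged (in metres and radians):
At the end, for the whole second after the job is handed in: The needle is at rest within 0.126 rad of the middle of the green band (1.571 rad), and each of the four tins stands still and flat (within 0.08 rad), wholly on one of the three places: the near deck, the pan (overhanging it by no more than 5 mm, not resting on its neighbours) or the far shelf (value of joint needle between 1.445 and 1.697 rad and velocity of joint needle between -0.1 and 0.1 rad/s and angle between each of tin_a, tin_b, tin_c, tin_d's own z axis and vertical below 0.08 rad and linear speed of each of tin_a, tin_b, tin_c, tin_d below 0.01 m/s and y of tin_a in the frame of scale between -0.19 and 0.19 m and ((x of tin_a in the frame of scale between -0.205 and -0.096 m and z of tin_a in the frame of scale above 0.076 m) or (x of tin_a in the frame of scale between -0.018 and 0.018 m and z of tin_a in the frame of pan_top between -0.004 and 0.004 m) or (x of tin_a in the frame of scale between 0.095 and 0.16 m and z of tin_a in the frame of scale between 0.042 and 0.051 m)) and y of tin_b in the frame of scale between -0.19 and 0.19 m and ((x of tin_b in the frame of scale between -0.205 and -0.096 m and z of tin_b in the frame of scale above 0.076 m) or (x of tin_b in the frame of scale between -0.018 and 0.018 m and z of tin_b in the frame of pan_top between -0.004 and 0.004 m) or (x of tin_b in the frame of scale between 0.095 and 0.16 m and z of tin_b in the frame of scale between 0.042 and 0.051 m)) and y of tin_c in the frame of scale between -0.19 and 0.19 m and ((x of tin_c in the frame of scale between -0.205 and -0.096 m and z of tin_c in the frame of scale above 0.076 m) or (x of tin_c in the frame of scale between -0.018 and 0.018 m and z of tin_c in the frame of pan_top between -0.004 and 0.004 m) or (x of tin_c in the frame of scale between 0.095 and 0.16 m and z of tin_c in the frame of scale between 0.042 and 0.051 m)) and y of tin_d in the frame of scale between -0.19 and 0.19 m and ((x of tin_d in the frame of scale between -0.205 and -0.096 m and z of tin_d in the frame of scale above 0.076 m) or (x of tin_d in the frame of scale between -0.018 and 0.018 m and z of tin_d in the frame of pan_top between -0.004 and 0.004 m) or (x of tin_d in the frame of scale between 0.095 and 0.16 m and z of tin_d in the frame of scale between 0.042 and 0.051 m))); the robot touches nothing.
It fails at once if a tin is lifted (its underside more than 30 mm above the deck's level) (z of any of tin_a, tin_b, tin_c, tin_d in the frame of scale above 0.11 m).
It fails at once if a tin is tipped over (leans more than 0.9 rad) (angle between any of tin_a, tin_b, tin_c, tin_d's own z axis and vertical above 0.9 rad).
It fails at once if a bystander (concertina, glue bottle, mug, screwdriver) is moved more than 30 mm (distance of any of concertina, glue, mug, driver from where it was at the start of the episode above 0.03 m).
It also fails if it takes over 61 s, if anything falls off the work surface, if the arm or the gripper's body presses on something with over 40 N, if the wrist force passes 120 N, or if a joint passes its speed limit or range.

ROBOT

A 6-joint arm with a two-finger parallel gripper is mounted at the origin on the work surface. World frame = base frame: x ahead of the robot, y to its left, z up, the work surface at z = 0. Lengths are in m, angles in degrees, forces in N, time in s.
With the tool pointing down it reaches from about 0.25 to 0.8 m from the base axis. Payload 3.9 kg.
Tool frame: the origin (TCP) lies on the centre line of the jaws, within the pads' length; the fingertips stand 19 mm ahead of it and the grasp point (between the pads) is the TCP; z points along the fingers, y is the line along which they close (so a half turn about z gives the same grasp; the last joint's range is limited). The gripper opens to 85 mm and grips with 20 to 120 N. Pads are 22 mm wide; open, the fingers measure 114 mm over their backs; the gripper's body (76 mm by 85 mm) begins 54 mm behind the grasp point. The pads swing forward as they close: fully open they stand 13 mm farther back than shut.
Start: joints at [-68.297, 14.897, -7.913, 67.191, 0, 90], TCP at [0.194, -0.488, 0.25] pointing down, gripper open.
Joint ranges: [-159.42, 159.42], [-47.68, 98.78], [-73.54, 78.23], [-108.79, 121.32], [-90, 84.71], [-180, 180]. Speed limits (degrees/s): [147.25, 147.25, 180, 180, 180, 180].

INTERFACE

Orientations are given as [roll, pitch, yaw] about the fixed x, y, z axes, in that order (R = Rz(yaw) Ry(pitch) Rx(roll)).
In Python, from plant import manip, jaws, cams, order gives the robot as it stands. Calls block until the motion is done:
- manip.goto(position, orientation): joint-space move of the TCP to a pose.
- manip.move_l(position, rate=0.15, rotation=None): straight line of the TCP; rotation=None keeps the orientation; rate is the mean speed in m/s.
- manip.move_joints(angles): joint-space move.
- jaws.gripper_to(opening, grip_force=None): opening from 0.0 (shut) to 1.0 (fully open); grip_force is the grip in N (None keeps the last); returns when the fingers have stopped.
- manip.sleep(seconds).
- manip.inverse_kinematics(position, orientation): joint angles nearest the present ones, or None.
- cams.capture(name): name is "scene" or "top"; returns a dict with "image" (400x640x3 uint8, blue, green, red), "z_map" (400x640 float32, m along the optical axis (not along the pixel's ray), 0 where there is no reading), "camera_matrix" (3x3 intrinsics, pixels), "extrinsics" (4x4, takes a point from world to camera coordinates). Camera axes: x right, y down, z forward; pixel columns grow to the right and rows downward; lengths in m; the calibration is good to about 2 mm. A picture is of the moment at which its call begins.
A pose or a line that the arm cannot do raises manip.MotionError and nothing moves.
- order.hand_in(): hands the job in; it is judged then, once.
Readings, each from a call of its own:
- manip.read_clock(): time.
- manip.read_joint_positions(): joint angles.
- manip.read_joint_velocities(): joint speeds.
- manip.read_joint_torque(): joint torques, N m.
- manip.read_position(): TCP position.
- manip.read_ee_rot(): TCP orientation.
- manip.read_contact_force(): force on the tool from outside, world axes, zero at the start.
- manip.read_moment(): the same for the moment, N m.
- manip.read_opening(): opening from 0.0 (shut) to 1.0 (fully open).
- manip.read_finger_force(): force on a finger pad.
Only numpy, scipy, OpenCV 4.12 (cv2) and the standard library are available. Lean on these libraries where they do the work, as an engineer would, in place of code of your own. Each camera call takes 0.05 s, during which the arm holds its last target. There are 200 camera calls.

## Working session

There is one attempt and no reset: what is moved stays moved. The work goes in short steps, each a Python script; the robot and the scene stay as the last script left them, time stands still between calls to the robot, and variables do not carry over. Pictures are saved under pics/ and viewed, at most 10 in all, crops included, and the job is handed in when it is done.

```bash
ls; mkdir -p pics; python3 - <<'E'
from plant import manip, jaws, cams, order
import cv2,numpy as np
for n in("scene","top"):
    c=cams.capture(n); cv2.imwrite(f"pics/{n}0.png",c["image"]); np.savez(f"{n}0.npz",**c)
    print(n,c["camera_matrix"].tolist(),np.round(c["extrinsics"],4).tolist())
print(manip.read_clock())
E
```

```text
pics
scene [[483.8995966050673, 0.0, 316.43349124268724], [0.0, 483.8995966050673, 198.7024575720736], [0.0, 0.0, 1.0]] [[-0.674, 0.7387, 0.0058, 0.3673], [0.6322, 0.5808, -0.5129, -0.2619], [-0.3822, -0.342, -0.8584, 1.8885], [0.0, 0.0, 0.0, 1.0]]
top [[371.25614524368973, 0.0, 325.1287741274449], [0.0, 371.25614524368973, 200.508561130343], [0.0, 0.0, 1.0]] [[0.0015, -0.9999, 0.0135, -0.0322], [-0.9938, -0.003, -0.1115, 0.4972], [0.1115, -0.0133, -0.9937, 1.1048], [0.0, 0.0, 0.0, 1.0]]
0.1
```

View pics/top0.png

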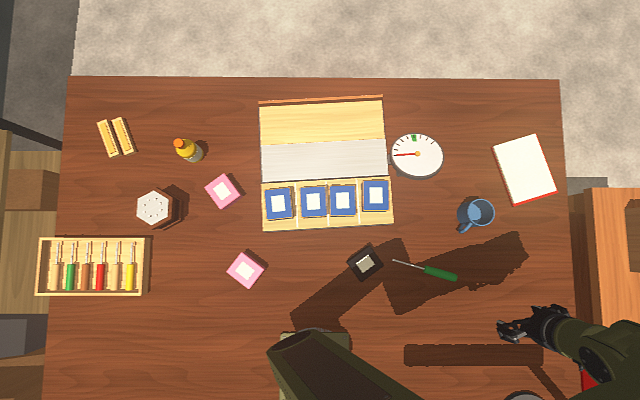

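View pics/scene0.png

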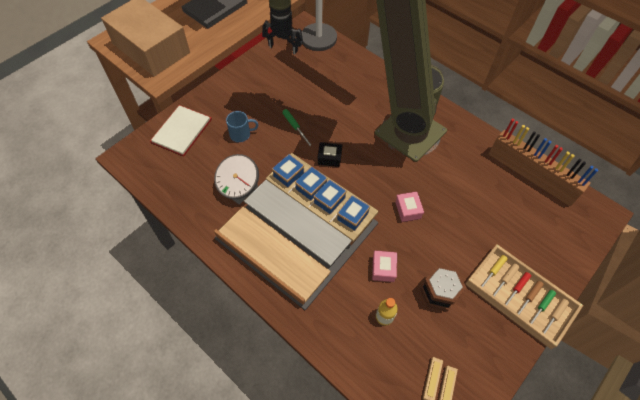

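Tin candidates in the top view: blue tins on the deck at (279,203), (314,201), (343,200) and (376,195). Look-alikes are pink at (223,191) and (246,269), black at (365,262), and the blue mug at (476,213). The four blue ones on the deck are the right tins. The needle at (405,154) points to +y, which is zero.

```bash
cat > h.py <<'E'
import numpy as np,cv2
def ray(c,uv,z):
    K=c["camera_matrix"];T=c["extrinsics"];R=T[:3,:3];o=-R.T@T[:3,3]
    uv=np.atleast_2d(uv).astype(float)
    d=np.c_[uv,np.ones(len(uv))]@np.linalg.inv(K).T@R
    return o+d*((z-o[2])/d[:,2])[:,None]
def proj(c,P):
    q=np.atleast_2d(P)@c["extrinsics"][:3,:3].T+c["extrinsics"][:3,3]
    q=q@c["camera_matrix"].T;return q[:,:2]/q[:,2:]
def comps(m,amin):
    n,l,s,ce=cv2.connectedComponentsWithStats(m.astype(np.uint8));return [(l==i,ce[i],s[i,4]) for i in range(1,n) if s[i,4]>amin]
def rect(c,m,z):
    ys,xs=np.nonzero(m);P=ray(c,np.c_[xs,ys],z)[:,:2]
    (x,y),(w,h),a=cv2.minAreaRect((P*1000).astype(np.float32))
    if w>h: a+=90;w,h=h,w      # h: long side; a: direction of short side w
    a=(a+90)%180-90
    return np.array([x,y]),w,h,a
E
python3 - <<'E'
from h import *
for n in("top","scene"):
    c=dict(np.load(n+"0.npz"));im=c["image"];hsv=cv2.cvtColor(im,cv2.COLOR_BGR2HSV)
    H,S,V=[hsv[...,i].astype(int) for i in range(3)]
    roi=np.zeros(H.shape,bool)
    if n=="top": roi[130:190,250:395]=1
    else: roi[175:270,240:360]=1
    g=cv2.morphologyEx((roi&(S<40)&(V>90)).astype(np.uint8),cv2.MORPH_OPEN,np.ones((3,3)))
    for m,ce,a in comps(g,500): print(n,"pan",ce,a,rect(c,m,.08))
    b=(H>100)&(H<125)&(S>110)&(V>60)
    for m,ce,a in comps(b,150):
        m=cv2.morphologyEx(m.astype(np.uint8),cv2.MORPH_CLOSE,np.ones((15,15)))
        print(n,"blue",ce,a,rect(c,m,.13))
    w=(S<45)&(V>200)
    for m,ce,a in comps(w,900): print(n,"white",ce,a,rect(c,m,.082))
c=dict(np.load("top0.npz"));cv2.imwrite("pics/crop0.png",cv2.resize(c["image"][85:240,240:460],None,fx=3.6,fy=3.6,interpolation=2))
from plant import manip
print(manip.read_ee_rot(),manip.read_joint_positions())
E
```

```text
top pan [323.76149041 159.77643909] 4482 (array([612.71954346, -27.02702332]), 108.25752258300781, 366.6618347167969, 3.6297404766082764)
top blue [375.42986425 195.32579186] 442 (array([ 501.84866333, -170.09638977]), 64.417724609375, 79.3853759765625, 89.41426849365234)
top blue [312.6356383  203.21010638] 376 (array([484.03329468,   4.66908264]), 65.17749786376953, 79.84525299072266, -86.35000610351562)
top blue [342.24427481 201.61577608] 393 (array([487.5218811 , -76.53341675]), 66.40516662597656, 78.2889175415039, -89.79810886085033)
top blue [277.41628959 203.45701357] 442 (array([478.29534912, 101.78742981]), 65.32398223876953, 79.61905670166016, -83.63676738739014)
top white [417.72165648 155.39035981] 1473 (array([ 629.26068115, -303.13287354]), 123.68965911865234, 145.54183959960938, 0.22537575662136078)
top white [524.64342554 167.93823418] 2639 (array([ 590.9005127 , -619.87133789]), 132.12777709960938, 178.5934295654297, -72.84237098693848)
top white [323.85752212 159.74314159] 4520 (array([612.39086914, -26.82632446]), 108.62030029296875, 369.93963623046875, 3.55491209
[... 430 characters left out ...]
29.05286344 192.88105727] 227 (array([485.92614746,   1.4130249 ]), 67.49480438232422, 75.09323120117188, -86.78498268127441)
scene blue [353.21459227 209.49356223] 233 (array([480.22888184, 100.76741791]), 63.72591781616211, 75.05084991455078, -83.38990926742554)
scene white [180.07379518 128.92168675] 1328 (array([ 626.67285156, -606.27642822]), 129.4071502685547, 177.99269104003906, -72.80572509765625)
scene white [235.9943128  174.23981043] 1055 (array([ 628.94775391, -302.39038086]), 140.99720764160156, 152.8771514892578, -83.3229169845581)
[-1.79898614e+02  2.56317180e-04  2.17019208e+01] [-6.82965992e+01  1.49294786e+01 -7.97944139e+00  6.71924658e+01
 -2.53697799e-04  9.00014805e+01]
```

View pics/crop0.png

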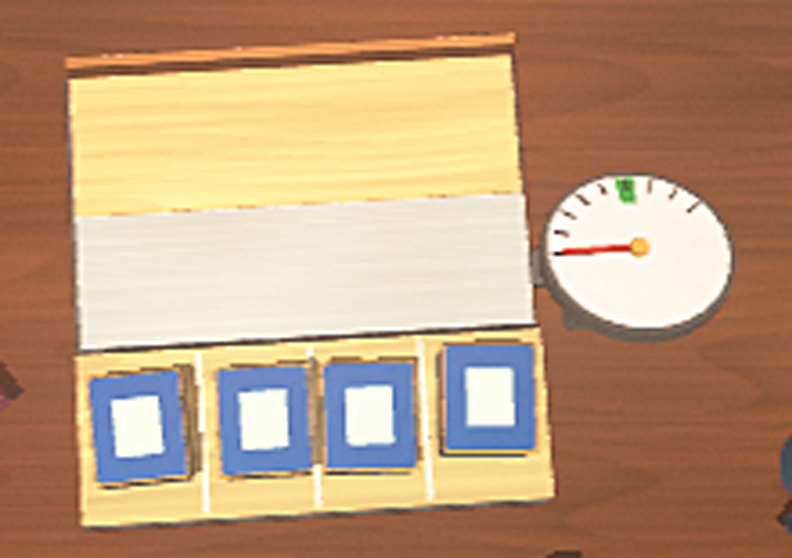

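The crop confirms the four blue tins with brass rims and white labels, one per lane on the deck. The needle rests at zero and the green band points to +x. I'll write the helpers and push the first tin.

```bash
cat >> h.py <<'E'
from plant import manip,jaws,cams,order
A=np.deg2rad(3.6);O=np.array([.6125,-.027]);R2=np.array([[np.cos(A),-np.sin(A)],[np.sin(A),np.cos(A)]])
def W(x,y,z): return [*(O+R2@[x,y]),z]
ROT=[180,0,3.6]
def needle(c):
    im=c["image"];hsv=cv2.cvtColor(im,cv2.COLOR_BGR2HSV).astype(int)
    D=np.array(W(0,-.275,.082));s,k=np.sin(np.deg2rad(20)),np.cos(np.deg2rad(20))
    X=np.r_[R2@[k,0],-s];Y=np.r_[R2@[0,1],0];N=np.cross(X,Y)
    m=((hsv[...,0]<8)|(hsv[...,0]>172))&(hsv[...,1]>130)&(hsv[...,2]>100)
    ys,xs=np.nonzero(m);uv=np.c_[xs,ys];a=ray(c,uv,0.);b=ray(c,uv,.5)
    t=((D-a)@N)/((b-a)@N);P=a+t[:,None]*(b-a)-D;x,y=P@X,P@Y;r=np.hypot(x,y)
    k=(r>.02)&(r<.066)
    return k.sum(),float(np.arctan2(x[k].mean(),y[k].mean()))
def tins(c):
    hsv=cv2.cvtColor(c["image"],cv2.COLOR_BGR2HSV).astype(int)
    b=(hsv[...,0]>100)&(hsv[...,0]<125)&(hsv[...,1]>110)&(hsv[...,2]>60);out=[]
    for m,ce,a in comps(b,150):
        m=cv2.morphologyEx(m.astype(np.uint8),cv2.MORPH_CLOSE,np.ones((15,15)))
        uv=ce[None]
        for z in (.13,):
            p,w,h,an=rect(c,m,z);q=R2.T@(p/1000-O)
            out.append((np.round(q*1000,0).tolist(),round(w),round(h),round((an-93.6+90)%180-90,1)))
    return out
def look(name=None):
    c=cams.capture("top");print("t",round(manip.read_clock(),1),"needle",needle(c));[print(t) for t in tins(c) if abs(t[0][0])<230 and abs(t[0][1])<210]
    if name:
        cv2.imwrite(f"pics/{name}.png",cv2.resize(c["image"][85:240,240:460],None,fx=3,fy=3))
def push(y,x0,x1,z=.109,rate=.08,up=.19):
    manip.goto(W(x0,y,up),ROT);manip.move_l(W(x0,y,z),.2)
    manip.move_l(W(x1,y,z),rate);print("F",np.round(manip.read_contact_force(),1))
    manip.move_l(W(x1-.015,y,z),.15);manip.move_l(W(x1-.015,y,up),.25)
E
python3 - <<'E'
from h import *
jaws.gripper_to(.45)
push(.135,-.199,-.054);look("p1")
print(manip.read_joint_positions())
E
```

```text
F [-1.1 -0.3 -0.1]
t 7.7 needle (np.int64(22), 0.9988352951850513)
([-119.0, -136.0], 64, 79, -4.2)
([-129.0, -59.0], 31, 80, -1.2)
[ 1.09312016e+01  1.86926688e+01 -1.17310263e+01  5.95276228e+01
 -1.97478502e-03 -1.72665201e+02]
```

View pics/p1.png

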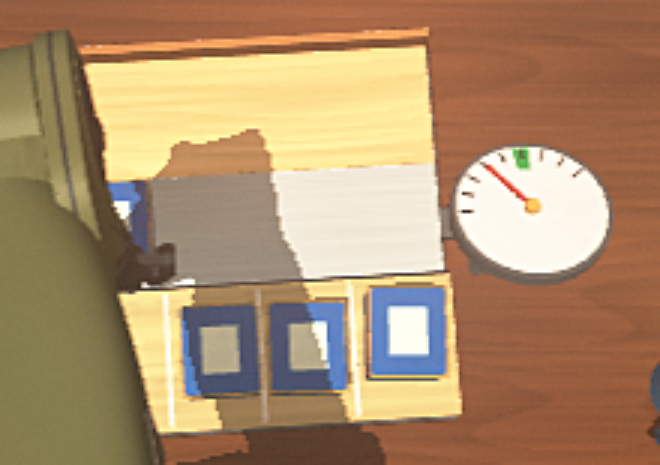

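The needle sits at 1.0 rad, about 450 g, and the first tin is on the pan. Next is the second lane.

```bash
python3 - <<'E'
from h import *
push(.040,-.199,-.054);look("p2")
E
```

```text
F [-2.5 -0.5 -1. ]
t 16.0 needle (np.int64(14), 2.1626109307554153)
([-119.0, -136.0], 64, 80, -4.6)
```

View pics/p2.png

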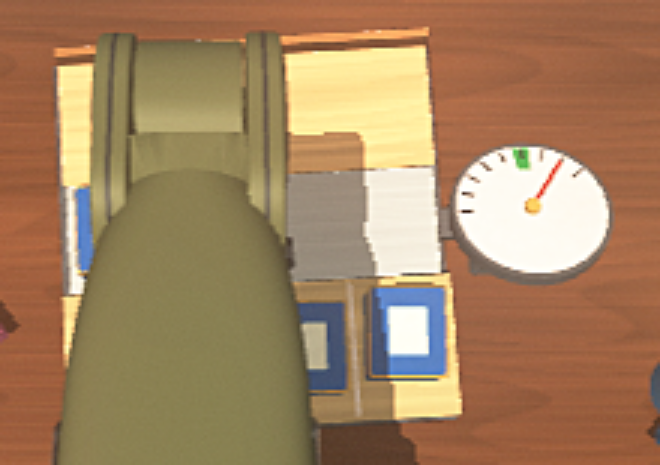

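The needle now reads 2.16 rad, about 1050 g, so lane 1 holds the 450 g tin and lane 2 the 600 g tin. Pushing the third tin will show which of the first two to shed.

```bash
python3 - <<'E'
from h import *
push(-.044,-.199,-.054,rate=.07);manip.goto(W(-.17,.135,.20),ROT);look("p3")
E
```

```text
F [-0.9  0.7 -0.4]
t 25.1 needle (np.int64(27), 2.7724669497978818)
([-7.0, 132.0], 63, 78, 0.1)
([-119.0, -136.0], 64, 79, -4.2)
```

View pics/p3.png

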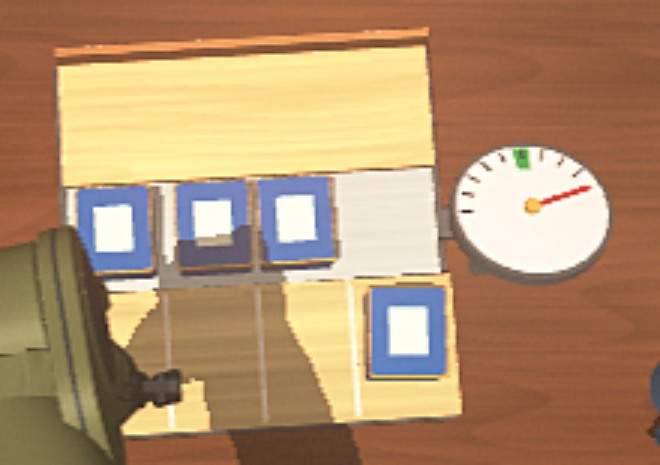

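The needle reads 2.77 rad, about 1350 g, so the third tin is the 300 g one and 450 + 300 = 750 g is the target pair. That leaves the 600 g tin to shed, now at full-image pixel (311,159). I'll push it over to the shelf.

```bash
python3 - <<'E'
from h import *
c=cams.capture("top")
for uv in ((277.7,161),(311,159),(338.7,158)): print(np.round(R2.T@(ray(c,uv,.103)[0][:2]-O),3))
y=(R2.T@(ray(c,(311,159),.103)[0][:2]-O))[1]
jaws.gripper_to(.3)
manip.goto(W(-.085,y,.19),ROT);manip.move_l(W(-.085,y,.109),.2)
manip.move_l(W(-.032,y,.109),.08);manip.move_l(W(-.015,y,.096),.06)
manip.move_l(W(.071,y,.096),.07);print("F",manip.read_contact_force())
manip.move_l(W(.055,y,.096),.1);manip.move_l(W(.055,y,.20),.25)
manip.goto(W(-.25,.3,.25),ROT);look("p4")
E
```

```text
[-0.001  0.134]
[-0.001  0.038]
[-0.003 -0.042]
F [-3.87673997 -0.379402    2.27465489]
t 39.2 needle (np.int64(17), 1.5953900984325342)
([-4.0, 134.0], 64, 78, 0.5)
([-119.0, -136.0], 64, 79, -4.2)
```

View pics/p4.png

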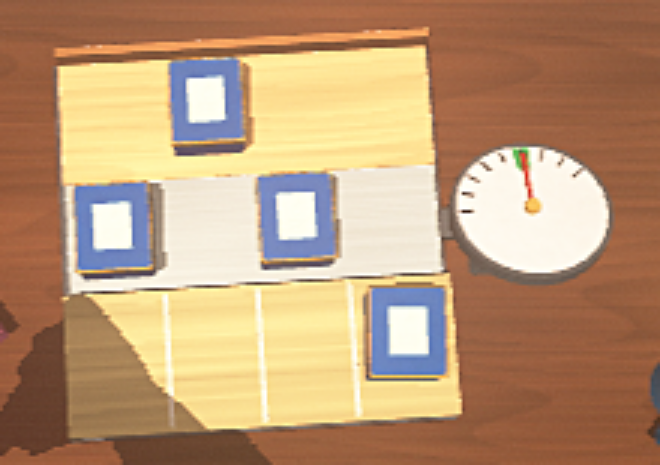

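The needle reads 1.595 rad, inside the green band. Two tins are on the pan, one is on the shelf at full-image (309,119), and one is on the deck. One last check of positions and flatness, then I'll hand in.

```bash
python3 - <<'E'
from h import *
c=cams.capture("top");print(needle(c))
T=c["extrinsics"];K=c["camera_matrix"];o=-T[:3,:3].T@T[:3,3]
for n,uv,z in (("450",(277.7,160.7),.115),("300",(339,157),.115),("shelf",(309,118.7),.096),("deck",(376,195),.13)):
    u,v=map(round,uv);ys,xs=np.mgrid[v-9:v+10,u-8:u+9];d=c["z_map"][ys,xs].ravel()
    P=(np.c_[xs.ravel(),ys.ravel(),np.ones(d.size)]@np.linalg.inv(K).T*d[:,None]-T[:3,3])@T[:3,:3]
    P=P[d>0];f=np.linalg.lstsq(np.c_[P[:,:2]-P[:,:2].mean(0),np.ones(len(P))],P[:,2],rcond=None)[0]
    x,y=R2.T@(ray(c,uv,z)[0][:2]-O);print(n,round(x,3),round(y,3),"slope/z",np.round(f,3))
    ok=True
E
```

```text
(np.int64(17), 1.5953900984325342)
450 -0.003 0.133 slope/z [-0.001  0.004  0.115]
300 -0.003 -0.042 slope/z [-0.001 -0.002  0.114]
shelf 0.121 0.037 slope/z [-0.005  0.006  0.095]
deck -0.12 -0.137 slope/z [-0.006  0.004  0.129]
```

```bash
python3 -c "
from plant import order;print(order.hand_in())"
```

```text
the job is handed in; nothing more can be done
None
```

I handed the job in with the needle at rest at 1.595 rad, inside the green band: the 450 g and 300 g tins are on the pan, the 600 g tin is on the shelf, the 150 g tin is still on the deck, and all four stand flat; the hand-in gave no verdict.

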